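Walk the tube cooling block round and dock it on the rail

TASK

The heavy aluminium cooling block for sample tubes stands askew on the counter. With the fingertips, push its corners in turn to walk it round until one of its long sides faces the white docking rail squarely while the block still stands at least a finger's width clear of the rail; then push it up until that long side sits flush against the rail, with no part of it past the rail's ends. Push only: do not lift or tip the block, and leave the dispenser, jar, pot and carton where they stand.

Things in the scene. Friction and masses are not known exactly. Their poses are not given: they have to be found in the camera images.
- block: Loose solid aluminium tube block, a box 90 mm (x) by 130 mm (y, long way) by 42 mm high, about 0.9 kg, with 4 x 6 dark wells in its top too narrow for a finger. Slides flat under a push of up to about 10 N. Origin: centre of underside, z up. Either long side may face the rail. Starts with its long axis 50 to 90 degrees off the rail's, either way, its centre 155 to 185 mm in front of the rail.
- rail: White docking rail fixed to the counter, beyond the block as seen from the robot: upright face 300 mm long (y), 30 mm high, 8 mm thick; a 5 mm thick foot runs behind it. Origin: middle of the front face at counter level. x points horizontally from the face away from the robot (the block stands at negative x), y along the face, z up. Docked, the block's centre is at x = -45 mm in this frame.
- dispenser: White pump dispenser bottle, 68 mm diameter, 203 mm tall, standing loose; leave it alone. Origin: centre of its underside.
- jar: Clear jar with white lid, 60 mm diameter, 85 mm tall, standing loose; leave it alone. Origin: centre of its underside.
- pot: Grey open pot, 68 mm diameter, 85 mm tall, standing loose; leave it alone. Origin: centre of its underside.
- carton: Small cardboard carton, 80 (x) by 120 (y) by 60 mm high, standing loose; leave it alone. Origin: centre of its underside.
Things that resemble listed ones, but are neither listed nor needed, are in the scene too. What is meant by the block is not blue, pink or yellow, and is the larger of those in its own colour.

How it is judged:
On the way:
1. the block is turned square to the rail (long side within 10 degrees) while still standing clear of it (at least 10 mm, measured at the block's middle) (angle between the y axis of block and the y axis of rail, either way round below 0.175 rad and x of block in the frame of rail below -0.055 m), for 0.2 s.
At the end, for the whole second after the job is handed in: The block stands flat and at rest with a long side along the rail's face: parallel within 2 degrees, gap at its middle under 4 mm, and its whole 130 mm within the rail's 300 mm length (angle between the y axis of block and the y axis of rail, either way round below 0.035 rad and x of block in the frame of rail between -0.049 and -0.04 m and y of block in the frame of rail between -0.085 and 0.085 m and height (world z) of block below 0.005 m and angle between block's own z axis and vertical below 0.05 rad and linear speed of block below 0.01 m/s); the robot touches nothing.
It fails at once if the block is lifted (over 10 mm) or tipped (over 9 degrees) (height (world z) of block above 0.01 m or angle between block's own z axis and vertical above 0.16 rad).
It fails at once if the block is pushed with the arm or the gripper's body instead of the fingers (contact force between the arm and block above 2 N).
It fails at once if the dispenser, jar, pot or carton is moved more than 15 mm or tipped (distance of any of dispenser, jar, pot, carton from where it was at the start of the episode above 0.015 m or angle between any of dispenser, jar, pot, carton's own z axis and vertical above 0.2 rad).
It also fails if it takes over 72 s, if anything falls off the work surface, if the arm or the gripper's body presses on something with over 40 N, if the wrist force passes 120 N, or if a joint passes its speed limit or range.

ROBOT

A 6-joint arm with a two-finger parallel gripper is mounted at the origin on the work surface. World frame = base frame: x ahead of the robot, y to its left, z up, the work surface at z = 0. Lengths are in m, angles in rad, forces in N, time in s.
With the tool pointing down it reaches from about 0.35 to 0.85 m from the base axis. Payload 8.1 kg.
Tool frame: the origin (TCP) lies at the very end of the fingers, on their centre line; the grasp point (between the pads) lies 19 mm behind it; z points along the fingers, y is the direction in which the jaws open and shut (so a half turn about z gives the same grasp; the last joint's range is limited). The gripper opens to 85 mm and grips with 20 to 120 N. Pads are 22 mm wide; open, the fingers measure 114 mm over their backs; the gripper's body (76 mm by 85 mm) begins 54 mm behind the grasp point. The pads swing forward as they close: fully open they stand 13 mm farther back than shut.
Start: joints at [1.02, 0.13, 1.488, -0, 1.523, -0.085], TCP at [0.269, 0.536, 0.231] pointing down, gripper open.
Joint ranges: [-2.96, 2.96], [-0.89, 2.26], [0.02, 2.5], [-1.34, 4.48], [0, 2.73], [-2.66, 2.66]. Speed limits (rad/s): [2.39, 2.39, 2.79, 3.14, 3.14, 3.14].

INTERFACE

Orientations are given as a unit quaternion [x, y, z, w].
In Python, from station import readout, imaging, workorder gives the robot as it stands. The module is installed in compiled form; this text tells all that it offers.
- The arm moves only by the shell command python3 -m handwheel 'ROWS'. ROWS is JSON, a list of rows, each a list of 3 entries, a list of its own where there are three numbers: the shift along the tool's x, y, z in mm, then the turn, a rotation vector about the tool's x, y, z in rad, then the opening in per cent of the stroke, from 0 (shut) to 100 (fully open). In form: [[[x, y, z], [wx, wy, wz], grip], ...]. A call has 1 to 5 rows; each row is the pose to reach, as a shift and turn from the pose commanded when the call began, along the tool's axes at that moment; what a row does not reach only later rows make up. A row lasts 1/12 s, in which the tool goes at most 41.7 mm and 7.16 degrees, less where a joint would pass 70% of its speed; a pose out of reach is approached as far as the arm can. A call with a gripper value outside its range is refused whole. The fingers move at their own pace and stop on an object; the grip force is fixed at half the most. Time passes only in rows, so rows that repeat a pose let the fingers close. It gives the time, the measured TCP pose, the force and the opening at its end, in the units of the state.
- readout.observe(): the state, without advancing time (a new reading comes with each control period).
- imaging.snapshot(name): name is "side" or "top"; returns the picture (384x512x3 uint8, red, green, blue); there is no depth.
- imaging.calibration(name): a dict with "fx", "fy", "cx", "cy" (pixels), "origin" and "rotation" of the camera in the world. Camera axes: x right, y up, looking along -z (the intrinsics and any distortion apply to the point x, -y, -z); pixel columns grow to the right and rows downward; lengths in m; the calibration is good to about 2 mm. A picture is of the moment at which its call begins. calibration takes no time and is no camera call.
- workorder.close_job(): hands the job in, once; it reports no verdict.
The state is a dict: "clock": time; "joint_pos": joint angles; "qd": joint speeds; "joint_torque": joint torques, N m; "tool_pos": TCP position; "tcp_rot": TCP orientation; "contact_force": force on the tool from outside, world axes, zero at the start; "wrist_torque": the same for the moment, N m; "finger_gap": finger opening in m.
Only numpy, scipy, OpenCV 4.12 (cv2) and the standard library are available. Lean on these libraries where they do the work, as an engineer would, in place of code of your own. Each camera call takes 0.05 s, during which the arm holds its last target.

## Working session

There is one attempt and no reset: what is moved stays moved. The work goes in short steps, Python scripts to look and compute and a shell command to move; the robot and the scene stay as the last step left them, time stands still between calls to the robot, and variables do not carry over. Pictures are saved under pics/ and viewed, and the job is handed in when it is done.

```bash
mkdir -p pics
python3 - <<'E'
from station import readout, imaging
import cv2
print(readout.observe())
for n in("side","top"):
    im=imaging.snapshot(n); cv2.imwrite(f"pics/{n}0.png",im[:,:,::-1]); print(n,imaging.calibration(n))
E
```

```text
{'clock': 0.0, 'joint_pos': array([ 1.01959250e+00,  1.31121798e-01,  1.48928430e+00, -2.44582580e-05,
        1.52300591e+00, -8.53935799e-02]), 'qd': array([-3.85172478e-05, -1.12524272e-04, -9.31675015e-04,  5.12283905e-04,
        9.00062768e-05, -3.28577933e-04]), 'joint_torque': array([-1.35203089e-03, -5.69409227e+01, -5.00545013e+01, -2.78984669e-05,
        1.49371993e-02,  6.46960373e-06]), 'tool_pos': array([0.26918309, 0.5356114 , 0.23026519]), 'tcp_rot': array([ 2.30804505e-01,  9.72999719e-01, -8.67809187e-04, -2.73084526e-04]), 'contact_force': array([ 0.45037076,  0.04849248, -0.58008059]), 'wrist_torque': array([ 0.00563032, -0.0487539 , -0.0012015 ]), 'finger_gap': 0.08548124055443365}
side {'fx': 374.3187971797459, 'fy': 374.3187971797459, 'cx': 252.65398486368142, 'cy': 189.7480875952152, 'origin': array([ 0.36100452, -0.79618136,  0.63577805]), 'rotation': array([ 0.45094945, -0.05700978, -0.10867486,  0.88407254])}
top {'fx': 431.5968711010854, 'fy': 431.5968711010854, 'cx': 254.26069943088893, 'cy': 188.9124918924505, 'origin': array([0.46391835, 0.00650623, 1.28167278]), 'rotation': array([ 0.02316553, -0.02717825, -0.7025348 ,  0.7107528 ])}
```

View pics/top0.png

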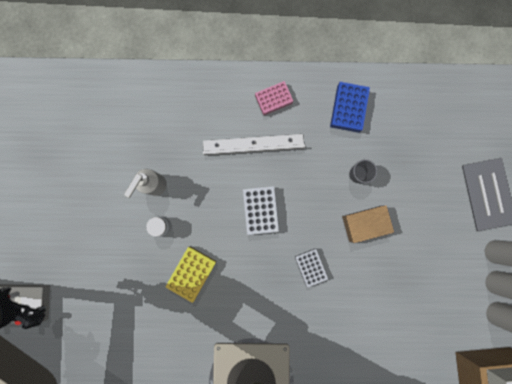

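View pics/side0.png

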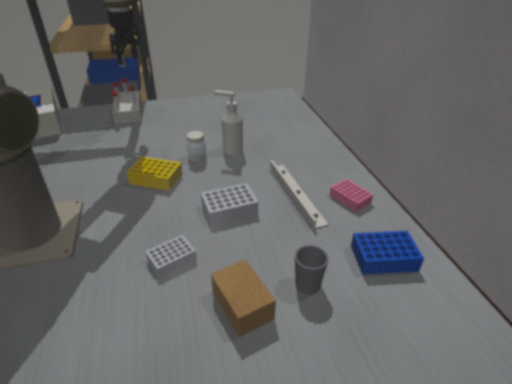

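The top view shows two silver blocks: a large one at (261,210) and a small one at (311,267). There are also yellow (191,274), blue (350,107) and pink (274,98) ones, which are excluded by colour. The larger silver one fits the description, and I'll confirm it in a crop. The rail runs (204,147)–(304,143).

```bash
cat > h.py <<'E'
import numpy as np, cv2
from scipy.spatial.transform import Rotation as R
from station import readout, imaging
def ray(n,u,v):
    c=imaging.calibration(n); r=R.from_quat(c['rotation']).as_matrix()
    d=np.array([(u-c['cx'])/c['fx'],-(v-c['cy'])/c['fy'],-1.])
    return np.array(c['origin']), r@d
def cast(n,u,v,z):
    o,d=ray(n,u,v); return o+d*(z-o[2])/d[2]
def proj(n,p):
    c=imaging.calibration(n); r=R.from_quat(c['rotation']).as_matrix()
    q=r.T@(np.array(p)-c['origin']); return c['cx']+c['fx']*q[0]/-q[2], c['cy']+c['fy']*(-q[1])/-q[2]
def tri(a,b):
    o1,d1=ray(*a);o2,d2=ray(*b)
    s=np.linalg.lstsq(np.c_[d1,-d2],o2-o1,rcond=None)[0]
    p,q=o1+s[0]*d1,o2+s[1]*d2
    return (p+q)/2,np.linalg.norm(p-q)
E
python3 - <<'E'
import cv2,numpy as np
t=cv2.imread('pics/top0.png'); s=cv2.imread('pics/side0.png')
a=cv2.resize(t[120:290,190:340],None,fx=3.5,fy=3.5,interpolation=cv2.INTER_CUBIC)
b=cv2.resize(s[150:290,140:340],None,fx=3.5,fy=3.5,interpolation=cv2.INTER_CUBIC)
cv2.imwrite('pics/c1.png',a);cv2.imwrite('pics/c2.png',b)
E
```

```text
(no output)
```

View pics/c1.png

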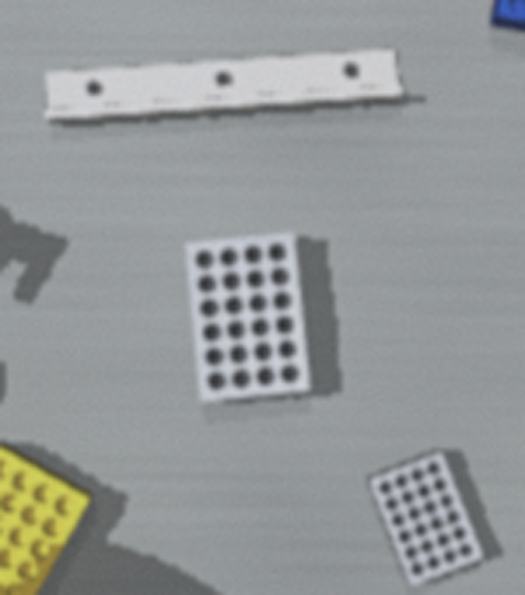

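View pics/c2.png

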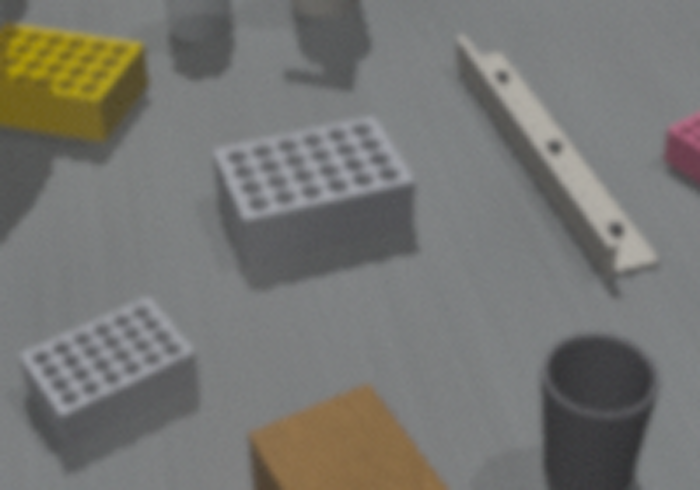

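The crops confirm it: the larger silver 4x6 block, with top-view corners near (243,189), (274,187), (279,232), (248,235). The rail's front foot line runs about (203,155)–(305,149). Now I'll measure.

```bash
cat >> h.py <<'E'
def comp(im,lo,seed,box,close=5):
    hsv=cv2.cvtColor(im,cv2.COLOR_BGR2HSV)
    m=((hsv[...,2]>lo)&(hsv[...,1]<45)).astype(np.uint8)
    k=np.zeros_like(m);x0,y0,x1,y1=box;k[y0:y1,x0:x1]=1;m*=k
    if close: m=cv2.morphologyEx(m,cv2.MORPH_CLOSE,np.ones((close,close),np.uint8))
    cs,_=cv2.findContours(m,cv2.RETR_EXTERNAL,cv2.CHAIN_APPROX_NONE)
    return [c for c in cs if cv2.contourArea(c)>60]
def quad(c): return cv2.boxPoints(cv2.minAreaRect(c))
E
python3 - <<'E'
from h import *
t=cv2.imread('pics/top0.png'); s=cv2.imread('pics/side0.png')
# grey levels
print('col through block top', t[180:245,262].mean(1).astype(int))
print('row', t[210,235:300].mean(1).astype(int))
print('rail col', t[130:160,240].mean(1).astype(int))
print('rail col', t[130:160,280].mean(1).astype(int))
# triangulate manual corners
T={'farL':(186,243),'farR':(295,233),'nearR':(310,391),'nearL':(203,402)}
S={'farL':(376,118),'farR':(413,183),'nearR':(246,221),'nearL':(215,150)}
for k in T:
    a=('top',T[k][0]/3.5+190-.36,T[k][1]/3.5+120-.36);b=('side',S[k][0]/3.5+140-.36,S[k][1]/3.5+150-.36)
    p,e=tri(a,b);print(k,p.round(4),round(e,4),cast(*a,0.042).round(4),cast(*b,.042).round(4))
for nm,a,b in [('railL top',(60,107),(460,38)),('L foot',(47,122),(462,72)),('R foot',(402,100),(612,282))]:
    a=('top',a[0]/3.5+190-.36,a[1]/3.5+120-.36);b=('side',b[0]/3.5+140-.36,b[1]/3.5+150-.36)
    print(nm,tri(a,b),cast(*a,0),cast(*b,0))
E
```

```text
col through block top [156 157 156 156 159 158 160 178 191 179 127  76  63  63  91 152 171 129
  73  56  57  97 155 173 136  91  65  75 119 172 190 161 118  97 109 151
 188 199 186 164 149 163 185 201 204 202 186 175 179 193 203 202 177 134
 110 128 142 143 143 149 152 153 154 153 152]
row [159 159 159 160 158 158 158 157 158 170 190 195 182 154 132 140 168 193
 199 201 185 168 170 186 200 204 203 190 169 161 175 196 203 192 165 139
 136 153 179 200 192 155 111  99 104 106 103 103 103 105 113 139 154 157
 156 155 155 154 155 155 153 155 155 154 153]
rail col [157 158 160 160 157 154 155 158 184 203 207 206 204 206 204 204 205 205
 201 203 201 154  99  93 126 143 144 144 152 159]
rail col [156 155 155 155 157 180 200 205 205 206 205 204 205 204 204 194 197 201
 159 101  92 119 134 139 139 144 150 151 150 150]
farL [0.5532 0.0327 0.0409] 0.0033 [0.5515 0.033  0.042 ] [0.5545 0.0311 0.042 ]
farR [ 0.5613 -0.0567  0.0417] 0.0008 [ 0.5609 -0.0566  0.042 ] [ 0.5616 -0.0571  0.042 ]
nearR [ 0.4333 -0.0702  0.0414] 0.0037 [ 0.4315 -0.0699  0.042 ] [ 0.4351 -0.0712  0.042 ]
nearL [0.4233 0.0172 0.0435] 0.0034 [0.4216 0.0174 0.042 ] [0.4252 0.0191 0.042 ]
railL top (array([0.66010923, 0.14018713, 0.0362556 ]), np.float64(0.007970745757220067)) [0.6698716  0.14323381 0.        ] [0.67383822 0.19687301 0.        ]
L foot (array([ 0.66082079,  0.1545831 , -0.0092279 ]), np.float64(0.005351221032741076)) [0.65679768 0.15409017 0.        ] [0.65922841 0.14084704 0.        ]
R foot (array([ 0.68265974, -0.15056348, -0.00081294]), np.float64(0.006106953964908185)) [ 0.67955502 -0.14952879  0.        ] [ 0.68541395 -0.15165575  0.        ]
```

Both views agree on the block. Its top is at z≈0.0415 and it measures 130×90 mm, centred near (0.492,-0.019), with its long axis about 86° off the rail. Next I'll fit the rail line more finely and locate the neighbours.

```bash
cat >> h.py <<'E'
def rail_edge_top(im):
    g=im.mean(2); P=[]
    for u in range(208,302,2):
        col=g[:,u]; guess=155-(u-203)*6/102
        for v in range(int(guess)-8,int(guess)+6):
            if col[v]>=150>col[v+1]:
                P.append((u,v+(col[v]-150)/(col[v]-col[v+1])))
    return np.array(P)
E
python3 - <<'E'
from h import *
t=cv2.imread('pics/top0.png')
P=rail_edge_top(t); W=np.array([cast('top',u,v,0) for u,v in P])
vx,vy,x0,y0=cv2.fitLine(W[:,:2].astype(np.float32),cv2.DIST_HUBER,0,.001,.001).ravel()
print('dir',vx,vy,'ang',np.degrees(np.arctan2(vy,vx)),'pt',x0,y0, 'n',len(P))
g=t.mean(2)
for r in (145,150,153): print(r,g[r,196:212].astype(int),g[r,296:314].astype(int))
for nm,u,v,z in [('disp base',150,183,0.15),('jar',157,227,.085),('pot',363,172,.085),('carton near L',349,222,.06),('carton farL',345,217,.06),('ylw',215,262,.04),('small far R',322,251,.03),('small farL',297,256,.03),('small nearR',327,280,.03)]:
    print(nm,cast('top',u,v,z).round(3))
E
```

```text
dir 0.08109792 -0.9967061 ang -85.34832 pt 0.6721325 -0.0005973476 n 47
145 [157 158 158 158 156 158 162 182 203 206 204 206 206 205 204 205] [191 198 202 204 206 208 207 203 183 148 147 155 154 154 152 153 153 152]
150 [159 162 159 160 161 159 153 165 192 191 190 188 186 193 198 203] [118 125 121 124 123 123 121 123 128 135 143 152 152 154 153 152 153 156]
153 [157 156 155 157 156 156 168 182 174 166 158 160 158 159 154 154] [143 140 140 140 141 141 145 147 148 151 152 153 152 153 154 152 154 154]
disp base [0.557 0.275 0.15 ]
jar [0.441 0.267 0.085]
pot [ 0.6   -0.303  0.085]
carton near L [ 0.461 -0.269  0.06 ]
carton farL [ 0.475 -0.257  0.06 ]
ylw [0.343 0.109 0.04 ]
small far R [ 0.376 -0.197  0.03 ]
small farL [ 0.361 -0.125  0.03 ]
small nearR [ 0.294 -0.212  0.03 ]
```

```bash
cat >> h.py <<'E'
RA=np.radians(4.65); RO=np.array([0.672,0.001])
RX=np.array([np.cos(RA),np.sin(RA)]); RY=np.array([-np.sin(RA),np.cos(RA)])
def w2r(p): d=np.array(p)[:2]-RO; return np.array([d@RX,d@RY])
def r2w(p): return RO+p[0]*RX+p[1]*RY
def tool():
    s=readout.observe(); M=R.from_quat(s['tcp_rot']).as_matrix(); return s,M
def status():
    s,M=tool(); p=s['tool_pos']
    print('t',round(s['clock'],2),'tool rail mm',(w2r(p)*1e3).round(1),'z',round(p[2]*1e3,1),'yaw rel rail',round(np.degrees(np.arctan2(M[1,1],M[0,1]))-94.65,2),'F',s['contact_force'].round(1),'gap',round(s['finger_gap'],4))
def delta(rx,ry,z,yaw=0):
    """rail mm target, yaw deg of tool y rel rail y -> shift in tool axes mm, rot z rad"""
    s,M=tool(); w=r2w(np.array([rx,ry])/1e3); d=np.array([w[0],w[1],z/1e3])-s['tool_pos']
    a=np.degrees(np.arctan2(M[1,1],M[0,1]))
    print('shift mm',(M.T@d*1e3).round(0),'wz',round(-np.radians((94.65+yaw)-a),3))
E
python3 - <<'E'
from h import *
status()
for n,p in dict(farL=(.552,.0325),farR=(.561,-.0567),nearR=(.4325,-.07),nearL=(.4225,.0178)).items(): print(n,(w2r(p)*1e3).round(1))
delta(-130,-88,200)
E
```

```text
t 0.1 tool rail mm [-358.1  565.6] z 230.3 yaw rel rail -31.34 F [ 0.1  0.9 -0.1] gap 0.0857
farL [-117.1   41.1]
farR [-115.3  -48.5]
nearR [-244.5  -51.4]
nearL [-247.3   37. ]
shift mm [-535. -440.   31.] wz -0.547
```

```bash
python3 -m handwheel '[[[-30,-25,0],[0,0,-0.12],0],[[-60,-50,0],[0,0,-0.24],0],[[-90,-75,0],[0,0,-0.36],0],[[-120,-100,0],[0,0,-0.48],0],[[-150,-123,0],[0,0,-0.547],0]]'; python3 -c "
from h import *
status(); delta(-130,-88,200)"
```

```text
clock: 0.52
tool_pos: [0.3481, 0.3572, 0.2307]
tcp_rot: [-0.044, 0.999, -0.0, -0.0]
contact_force: [0.3, 0.2, -0.5]
finger_gap: 0.0256
t 0.52 tool rail mm [-294.   381.2] z 230.7 yaw rel rail 0.42 F [ 0.3  0.2 -0.5] gap 0.0256
shift mm [-161. -470.   31.] wz 0.007
```

```bash
python3 -m handwheel '[[[-12,-38,0],[0,0,0],0],[[-24,-76,0],[0,0,0],0],[[-36,-114,0],[0,0,0],0],[[-48,-152,0],[0,0,0],0],[[-60,-190,0],[0,0,0],0]]'; python3 -m handwheel '[[[-12,-38,0],[0,0,0],0],[[-24,-76,0],[0,0,0],0],[[-36,-114,0],[0,0,0],0],[[-48,-152,0],[0,0,0],0],[[-60,-190,0],[0,0,0],0]]';  python3 -c "
from h import *
status(); delta(-130,-88,60)"
```

```text
clock: 0.93
tool_pos: [0.4235, 0.1724, 0.2311]
tcp_rot: [-0.041, 0.999, -0.0, -0.0]
contact_force: [0.7, 0.9, 0.3]
finger_gap: -0.0001
clock: 1.35
tool_pos: [0.4988, -0.0122, 0.231]
tcp_rot: [-0.041, 0.999, 0.0, -0.0]
contact_force: [0.7, -0.3, 0.3]
finger_gap: -0.0001
t 1.35 tool rail mm [-173.7    0.9] z 231.0 yaw rel rail -0.01 F [ 0.7 -0.3  0.3] gap -0.0001
shift mm [-44. -89. 171.] wz -0.0
```

```bash
python3 -m handwheel '[[[-15,-30,0],[0,0,0],0],[[-30,-60,0],[0,0,0],0],[[-44,-90,10],[0,0,0],0],[[-44,-90,50],[0,0,0],0],[[-44,-90,90],[0,0,0],0]]'; python3 -m handwheel '[[[0,0,35],[0,0,0],0],[[0,0,70],[0,0,0],0],[[0,0,85],[0,0,0],0],[[0,0,85],[0,0,0],0]]';  python3 -c "
from h import *
status(); delta(-130,-88,15)
cv2.imwrite('pics/t1.png',imaging.snapshot('top')[100:300,150:400,::-1].repeat(3,0).repeat(3,1))"
```

```text
clock: 1.77
tool_pos: [0.5521, -0.0989, 0.1422]
tcp_rot: [-0.039, 0.999, -0.001, 0.002]
contact_force: [0.5, 0.8, -0.9]
finger_gap: 0.0
clock: 2.1
tool_pos: [0.5453, -0.0952, 0.0504]
tcp_rot: [-0.041, 0.999, 0.002, -0.005]
contact_force: [-0.4, -0.1, 0.7]
finger_gap: 0.0003
t 2.1 tool rail mm [-134.1  -85.6] z 50.4 yaw rel rail -0.01 F [-0.4 -0.1  0.7] gap 0.0003
shift mm [-4. -3. 35.] wz -0.0
```

View pics/t1.png

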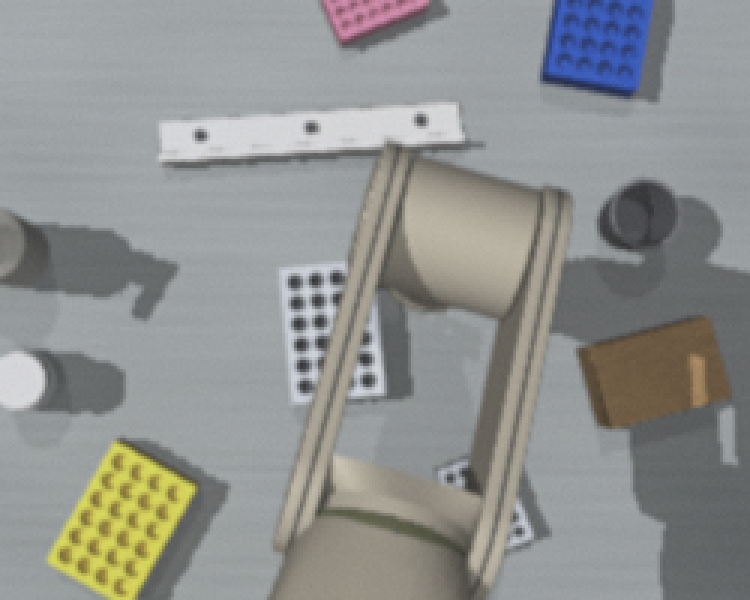

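```bash
python3 -m handwheel '[[[-2,0,20],[0,0,0],0],[[-4,0,37],[0,0,0],0],[[-4,5,37],[0,0,0],0],[[-4,12,37],[0,0,0],0],[[-4,20,37],[0,0,0],0]]'; python3 -m handwheel '[[[0,8,0],[0,0,0],0],[[0,16,0],[0,0,0],0],[[0,24,0],[0,0,0],0],[[0,32,0],[0,0,0],0],[[0,40,0],[0,0,0],0]]';  python3 -c "
from h import *
status()
cv2.imwrite('pics/s2.png',cv2.resize(imaging.snapshot('side')[120:300,120:350,::-1],None,fx=3,fy=3))"
```

```text
clock: 2.57
tool_pos: [0.5535, -0.0758, 0.0214]
tcp_rot: [-0.04, 0.999, -0.0, 0.001]
contact_force: [0.2, 0.6, 0.3]
finger_gap: 0.0001
clock: 2.98
tool_pos: [0.5509, -0.036, 0.0215]
tcp_rot: [-0.041, 0.999, -0.001, 0.002]
contact_force: [3.0, -4.9, 1.6]
finger_gap: 0.0002
t 2.98 tool rail mm [-123.7  -27.1] z 21.5 yaw rel rail 0.02 F [ 3.  -4.9  1.6] gap 0.0002
```

View pics/s2.png

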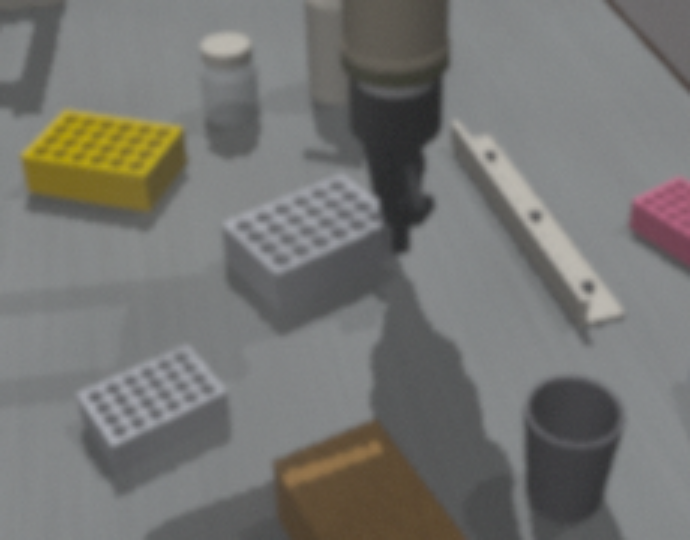

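The side view shows the block turned about 15–20°, with the fingertips near its far-right corner at (390,240). I'll keep pushing, but bear in toward the robot so the tips stay on the side.

```bash
python3 -m handwheel '[[[4,8,3],[0,0,0],0],[[8,16,3],[0,0,0],0],[[11,24,3],[0,0,0],0],[[14,32,3],[0,0,0],0],[[17,40,3],[0,0,0],0]]';  python3 -c "
from h import *
status()
cv2.imwrite('pics/s3.png',cv2.resize(imaging.snapshot('side')[120:300,120:350,::-1],None,fx=3,fy=3))"
```

```text
clock: 3.45
tool_pos: [0.5318, 0.0021, 0.0191]
tcp_rot: [-0.041, 0.999, -0.001, 0.003]
contact_force: [6.6, -4.9, 5.2]
finger_gap: 0.0001
t 3.45 tool rail mm [-139.6   12.5] z 19.1 yaw rel rail 0.01 F [ 6.6 -4.9  5.2] gap 0.0001
```

View pics/s3.png

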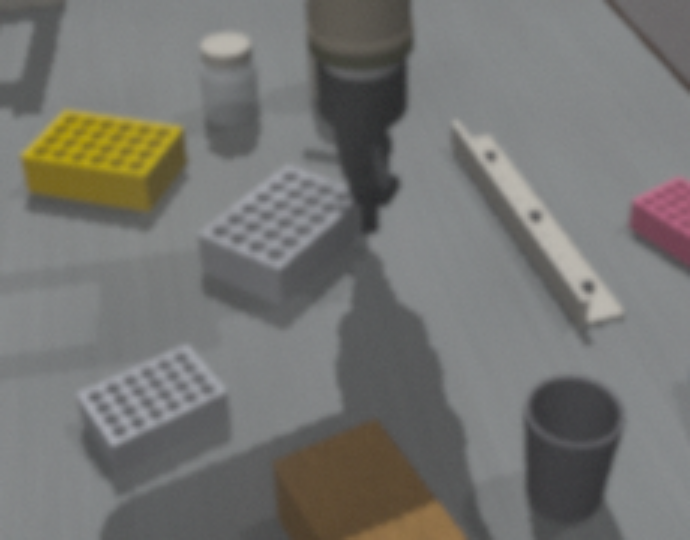

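The block is now at roughly 35–40°. I'll back off, lift, and look for the next corner.

```bash
python3 -m handwheel '[[[-15,-15,0],[0,0,0],0],[[-15,-15,-30],[0,0,0],0],[[-15,-15,-70],[0,0,0],0],[[-15,15,-90],[0,0,0],0],[[-10,50,-95],[0,0,0],0]]'; python3 -m handwheel '[[[0,35,0],[0,0,0],0],[[0,70,0],[0,0,0],0],[[0,105,0],[0,0,0],0],[[30,130,0],[0,0,0],0],[[60,140,0],[0,0,0],0]]'; python3 -c "
from h import *
status()
cv2.imwrite('pics/t4r.png',imaging.snapshot('top')[:,:,::-1])
cv2.imwrite('pics/s4r.png',imaging.snapshot('side')[:,:,::-1])
t=cv2.imread('pics/t4r.png')
cv2.imwrite('pics/t4.png',cv2.resize(t[120:290,190:340],None,fx=3.5,fy=3.5,interpolation=cv2.INTER_CUBIC))"
```

```text
clock: 3.92
tool_pos: [0.5381, 0.0523, 0.1169]
tcp_rot: [-0.039, 0.999, -0.0, 0.004]
contact_force: [0.6, 0.7, -0.1]
finger_gap: 0.0
clock: 4.33
tool_pos: [0.462, 0.1908, 0.1109]
tcp_rot: [-0.042, 0.999, 0.001, -0.001]
contact_force: [0.0, -0.0, 1.0]
finger_gap: -0.0003
t 4.33 tool rail mm [-193.9  206.2] z 110.9 yaw rel rail 0.13 F [ 0. -0.  1.] gap -0.0003
```

View pics/t4.png

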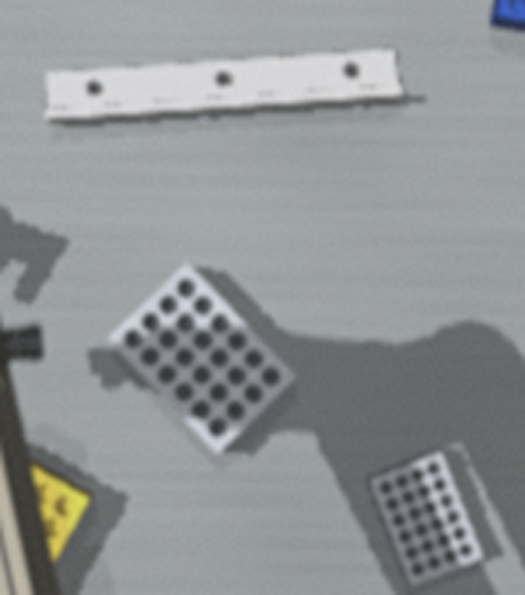

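The top crop shows the block turned about 45°, clear of everything, with corners at crop (188,262), (105,340), (220,455) and (296,376).

Run:
```python
from h import *
C=[(188,262),(105,340),(220,455),(296,376)]
P=np.array([w2r(cast('top',u/3.5+190-.36,v/3.5+120-.36,.042)) for u,v in C])*1e3
print(P.round(1),P.mean(0)); 
for i in range(4):
    d=P[(i+1)%4]-P[i]; print(np.hypot(*d).round(1),np.degrees(np.arctan2(d[1],d[0])).round(1))
delta(-270,60,60)
```

```text
[[-133.2   41.1]
 [-192.3  113.2]
 [-292.1   25.8]
 [-232.5  -40.7]] [-212.51853027   34.85328186]
93.2 129.3
132.7 -138.8
89.3 -48.1
128.6 39.5
shift mm [  72. -145.   50.] wz 0.004
```

```bash
python3 -m handwheel '[[[22,-28,0],[0,0,0],0],[[44,-56,0],[0,0,0],0],[[66,-84,0],[0,0,0],0],[[88,-112,0],[0,0,0],0],[[111,-140,5],[0,0,0],0]]'; python3 -m handwheel '[[[0,0,35],[0,0,0],0],[[0,0,65],[0,0,0],0],[[0,0,86],[0,0,0],0],[[0,0,86],[0,0,0],0]]'; python3 -c "
from h import *
status(); delta(-294,51,18);delta(-267,-3,18); delta(-220,-39,18)"
```

```text
clock: 4.85
tool_pos: [0.3639, 0.0382, 0.1072]
tcp_rot: [-0.041, 0.999, -0.0, 0.001]
contact_force: [1.1, -1.1, 0.3]
finger_gap: 0.0001
clock: 5.18
tool_pos: [0.3605, 0.0388, 0.0166]
tcp_rot: [-0.04, 0.999, 0.0, -0.003]
contact_force: [-1.6, -0.5, 0.2]
finger_gap: -0.0003
t 5.18 tool rail mm [-307.4   63. ] z 16.6 yaw rel rail -0.05 F [-1.6 -0.5  0.2] gap -0.0003
shift mm [-13. -12.  -1.] wz -0.001
shift mm [-40. -66.  -2.] wz -0.001
shift mm [ -87. -102.   -2.] wz -0.001
```

```bash
python3 -m handwheel '[[[-7,-8,0],[0,0,0],0],[[-13,-15,0],[0,0,0],0],[[-18,-23,0],[0,0,0],0],[[-22,-31,0],[0,0,0],0],[[-26,-39,0],[0,0,0],0]]'; python3 -m handwheel '[[[-4,-8,0],[0,0,0],0],[[-8,-16,0],[0,0,0],0],[[-13,-24,0],[0,0,0],0],[[-19,-30,0],[0,0,0],0],[[-25,-36,0],[0,0,0],0]]'; python3 -c "
from h import *
status(); delta(-220,-39,18)
cv2.imwrite('pics/s5.png',cv2.resize(imaging.snapshot('side')[120:300,120:350,::-1],None,fx=3,fy=3))"
```

```text
clock: 5.6
tool_pos: [0.3943, 0.0018, 0.0215]
tcp_rot: [-0.041, 0.999, 0.0, 0.0]
contact_force: [-5.1, 4.8, 6.1]
finger_gap: -0.0001
clock: 6.02
tool_pos: [0.4216, -0.0325, 0.0211]
tcp_rot: [-0.04, 0.999, 0.0, -0.0]
contact_force: [-7.4, 2.5, 4.6]
finger_gap: -0.0001
t 6.02 tool rail mm [-252.3  -13.1] z 21.1 yaw rel rail -0.01 F [-7.4  2.5  4.6] gap -0.0001
shift mm [-32. -26.   3.] wz -0.0
```

View pics/s5.png

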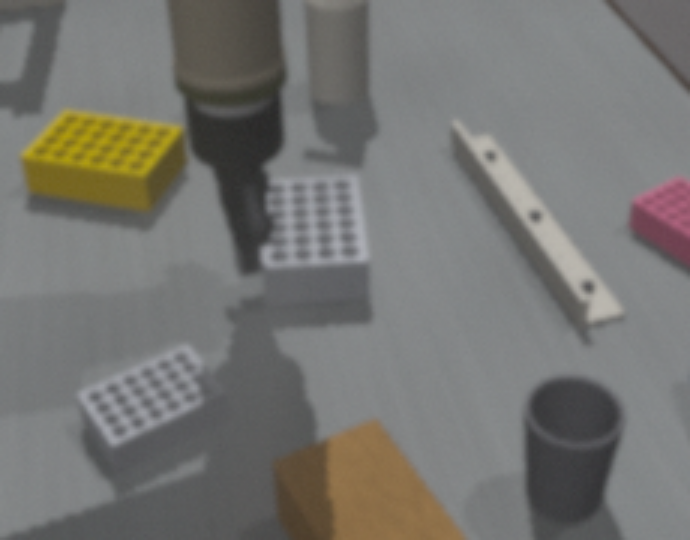

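The side view shows the block's far long edge from about (358,178) to (368,262). I'll measure its angle.

Run:
```python
from h import *
f=lambda u,v:w2r(cast('side',u/3+120-.33,v/3+120-.33,.042))*1e3
a,b=f(358,178),f(368,264);print(a,b,np.hypot(*(a-b)),np.degrees(np.arctan2(*(a-b)[::-1])))
c=f(263,264);print(c,np.hypot(*(c-b)))
```

```text
[-129.54830762   67.03931687] [-159.37683241  -58.98578663] 129.50701758863357 76.68387479224039
[-243.4649838   -30.77223798] 88.69510432266742
```

```bash
python3 -m handwheel '[[[-4,-5,2],[0,0,0],0],[[-9,-9,2],[0,0,0],0],[[-15,-11,2],[0,0,0],0],[[-21,-12,2],[0,0,0],0],[[-25,-12,2],[0,0,0],0]]'; python3 -c "
from h import *
status()
im=imaging.snapshot('side');cv2.imwrite('pics/s6.png',cv2.resize(im[120:300,120:350,::-1],None,fx=3,fy=3))"
```

```text
clock: 6.48
tool_pos: [0.4475, -0.0426, 0.0186]
tcp_rot: [-0.04, 0.999, -0.0, -0.0]
contact_force: [-6.1, -2.8, 1.9]
finger_gap: 0.0002
t 6.48 tool rail mm [-227.3  -25.3] z 18.6 yaw rel rail -0.02 F [-6.1 -2.8  1.9] gap 0.0002
```

View pics/s6.png

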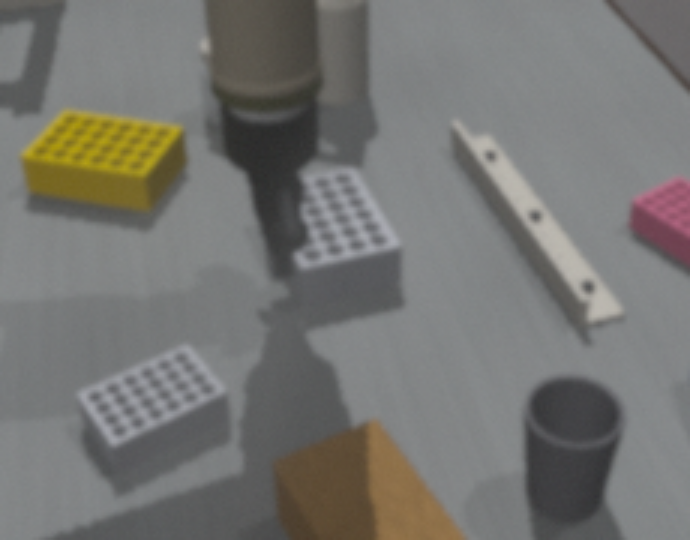

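```bash
python3 - <<'E'
from h import *
f=lambda u,v:w2r(cast('side',u/3+120-.33,v/3+120-.33,.042))*1e3
a,b=f(350,168),f(400,245);print(a,b,np.hypot(*(a-b)),np.degrees(np.arctan2(*(a-b)[::-1])))
E
python3 -m handwheel '[[[20,0,0],[0,0,0],0],[[45,10,-30],[0,0,0],40],[[45,10,-60],[0,0,0],100],[[45,10,-60],[0,0,0],100]]'
python3 -c "
from h import *
status()
cv2.imwrite('pics/t7r.png',imaging.snapshot('top')[:,:,::-1])
cv2.imwrite('pics/s7r.png',imaging.snapshot('side')[:,:,::-1])
t=cv2.imread('pics/t7r.png');t=cv2.resize(t[120:250,190:340],None,fx=3.5,fy=3.5,interpolation=cv2.INTER_CUBIC)
s=cv2.imread('pics/s7r.png');s=cv2.resize(s[150:270,200:350],None,fx=3.5,fy=3.5,interpolation=cv2.INTER_CUBIC)
cv2.imwrite('pics/t7.png',t);cv2.imwrite('pics/s7.png',s)"
```

```text
[-131.80837565   85.57776156] [-125.2811992   -42.73973618] 128.48340070797204 92.91197702923029
clock: 6.87
tool_pos: [0.4043, -0.0357, 0.0837]
tcp_rot: [-0.041, 0.999, -0.001, 0.004]
contact_force: [1.9, 0.1, 0.4]
finger_gap: 0.0357
t 6.87 tool rail mm [-269.8  -14.9] z 83.7 yaw rel rail 0.02 F [1.9 0.1 0.4] gap 0.0357
```

View pics/t7.png

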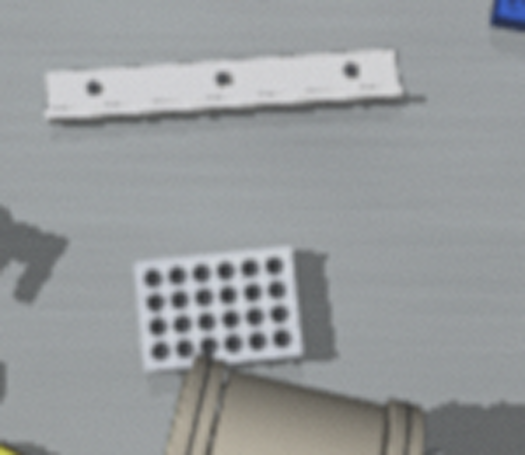

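View pics/s7.png

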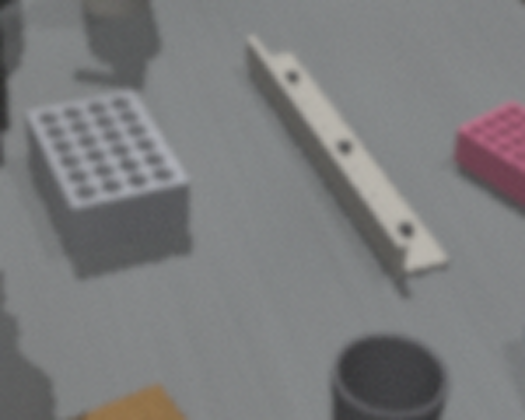

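The block is now nearly square to the rail. Its far edge is at crop (135,263)–(292,247) and its near corners at (147,370) and (301,355).

Run:
```python
from h import *
C=[(135,263),(292,247),(301,355),(147,370)]
P=np.array([w2r(cast('top',u/3.5+190-.36,v/3.5+120-.36,.042)) for u,v in C])*1e3
print(P.round(1),P.mean(0)); 
d=P[0]-P[1]; print(np.hypot(*d),np.degrees(np.arctan2(d[1],d[0])))
d=P[3]-P[2]; print(np.hypot(*d),np.degrees(np.arctan2(d[1],d[0])))
delta(-245,22,18)
```

```text
[[-131.    84.6]
 [-126.8  -45.1]
 [-215.7  -46. ]
 [-219.1   80.5]] [-173.1470905    18.50391795]
129.75358094679098 91.85638311466055
126.58107531470738 91.5471178800513
shift mm [-25.  37.  63.] wz 0.0
```

```bash
python3 -m handwheel '[[[-3,15,20],[0,0,0],100],[[-6,34,40],[0,0,0],100],[[-10,34,60],[0,0,0],100],[[-15,34,76],[0,0,0],100],[[-15,34,76],[0,0,0],100]]'
python3 -m handwheel '[[[0,0,0],[0,0,0],100],[[0,0,0],[0,0,0],100]]'
python3 -c "
from h import *
status();delta(-228,19,8)
cv2.imwrite('pics/s8.png',cv2.resize(imaging.snapshot('side')[120:300,120:350,::-1],None,fx=3,fy=3))"
```

```text
clock: 7.38
tool_pos: [0.4113, 0.0006, -0.0013]
tcp_rot: [-0.041, 0.999, 0.001, -0.003]
contact_force: [-0.9, 0.6, -0.6]
finger_gap: 0.0854
clock: 7.55
tool_pos: [0.4138, -0.0002, 0.0027]
tcp_rot: [-0.041, 0.999, 0.0, -0.0]
contact_force: [-0.2, -0.0, 1.1]
finger_gap: 0.0855
t 7.55 tool rail mm [-257.4   19.7] z 2.7 yaw rel rail -0.01 F [-0.2 -0.   1.1] gap 0.0855
shift mm [-29.  -1.  -5.] wz -0.0
```

View pics/s8.png

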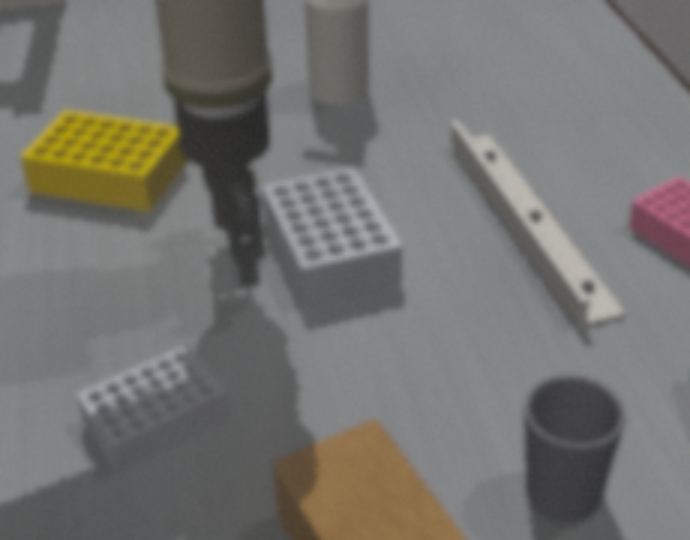

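```bash
python3 -m handwheel '[[[-10,0,-5],[0,0,0],100],[[-20,0,-5],[0,0,0],100],[[-28,0,-5],[0,0,0],100],[[-34,0,-5],[0,0,0],100],[[-40,0,-5],[0,0,0],100]]'
python3 -m handwheel '[[[-8,0,0],[0,0,0],100],[[-16,0,0],[0,0,0],100],[[-24,0,0],[0,0,0],100],[[-32,0,0],[0,0,0],100],[[-40,0,0],[0,0,0],100]]'
python3 -c "
from h import *
status()
cv2.imwrite('pics/s9.png',cv2.resize(imaging.snapshot('side')[120:300,120:350,::-1],None,fx=3,fy=3))"
```

```text
clock: 8.02
tool_pos: [0.4522, 0.003, 0.0075]
tcp_rot: [-0.041, 0.999, -0.0, -0.002]
contact_force: [-11.5, -1.0, 7.8]
finger_gap: 0.0856
clock: 8.43
tool_pos: [0.4918, 0.0063, 0.0072]
tcp_rot: [-0.041, 0.999, 0.0, -0.002]
contact_force: [-10.6, -0.6, 7.9]
finger_gap: 0.0855
t 8.43 tool rail mm [-179.2   19.9] z 7.2 yaw rel rail -0.01 F [-10.6  -0.6   7.9] gap 0.0855
```

View pics/s9.png

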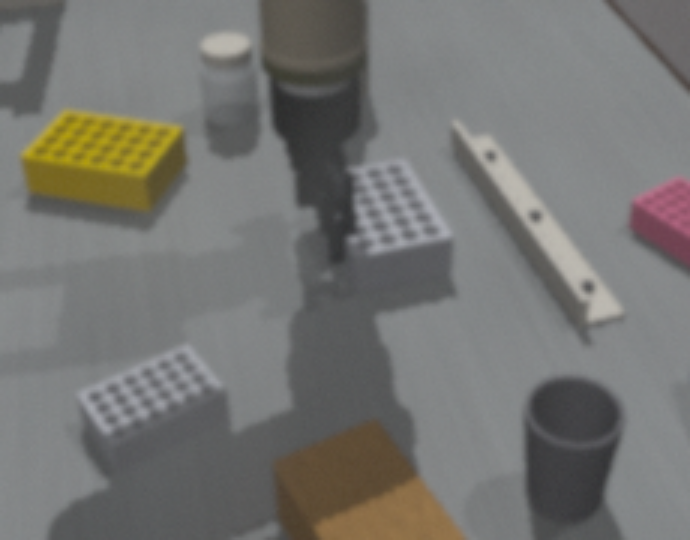

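The two-finger push is stable, and the block stays square to the jaws and in front of the rail. I'll continue and slow down near contact.

```bash
python3 -m handwheel '[[[-8,0,0],[0,0,0],100],[[-16,0,0],[0,0,0],100],[[-24,0,0],[0,0,0],100],[[-32,0,0],[0,0,0],100],[[-40,0,0],[0,0,0],100]]'
python3 -m handwheel '[[[-5,0,0],[0,0,0],100],[[-10,0,0],[0,0,0],100],[[-15,0,0],[0,0,0],100],[[-19,0,0],[0,0,0],100],[[-22,0,0],[0,0,0],100]]'
python3 -c "
from h import *
status()
cv2.imwrite('pics/s10.png',cv2.resize(imaging.snapshot('side')[120:300,120:350,::-1],None,fx=3,fy=3))
cv2.imwrite('pics/t10.png',cv2.resize(imaging.snapshot('top')[120:250,190:340,::-1],None,fx=3.5,fy=3.5))"
```

```text
clock: 8.9
tool_pos: [0.5318, 0.0096, 0.007]
tcp_rot: [-0.041, 0.999, 0.0, -0.002]
contact_force: [-8.9, -1.1, 4.4]
finger_gap: 0.0858
clock: 9.32
tool_pos: [0.5539, 0.0113, 0.007]
tcp_rot: [-0.041, 0.999, 0.0, -0.001]
contact_force: [-10.0, -0.7, 4.4]
finger_gap: 0.0852
t 9.32 tool rail mm [-116.8   19.9] z 7.0 yaw rel rail -0.0 F [-10.   -0.7   4.4] gap 0.0852
```

View pics/s10.png

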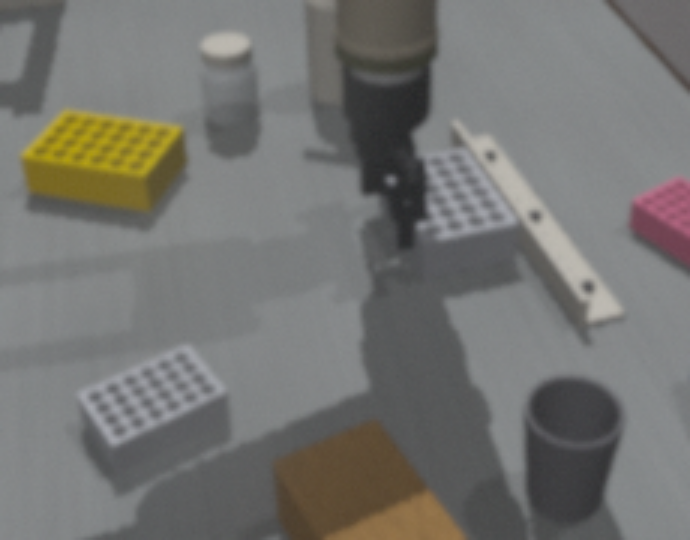

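View pics/t10.png

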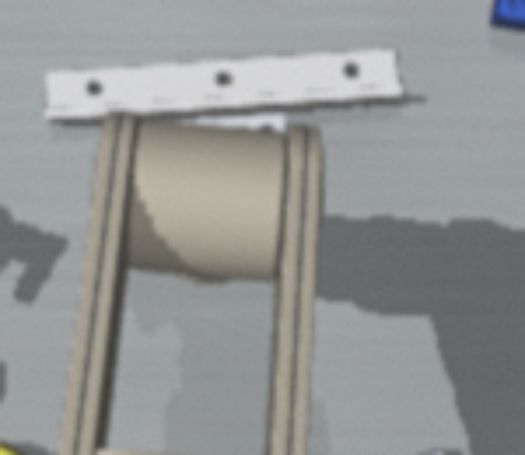

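There is about 12–16 mm left to the rail. I'll creep forward and watch the force.

```bash
python3 -m handwheel '[[[-2,0,0],[0,0,0],100],[[-4,0,0],[0,0,0],100],[[-6,0,0],[0,0,0],100],[[-8,0,0],[0,0,0],100],[[-10,0,0],[0,0,0],100]]'
python3 -m handwheel '[[[-1,0,0],[0,0,0],100],[[-2,0,0],[0,0,0],100]]'
python3 -m handwheel '[[[-1,0,0],[0,0,0],100],[[-2,0,0],[0,0,0],100]]'; python3 -c "
from h import *
status()"
```

```text
clock: 9.83
tool_pos: [0.5637, 0.0121, 0.0071]
tcp_rot: [-0.041, 0.999, 0.0, -0.001]
contact_force: [-8.3, -0.8, 4.8]
finger_gap: 0.0857
clock: 10.0
tool_pos: [0.5657, 0.0123, 0.0071]
tcp_rot: [-0.041, 0.999, 0.0, -0.001]
contact_force: [-9.9, 0.3, 4.9]
finger_gap: 0.0854
clock: 10.17
tool_pos: [0.5657, 0.0123, 0.007]
tcp_rot: [-0.041, 0.999, -0.0, -0.004]
contact_force: [-25.6, -1.3, 19.7]
finger_gap: 0.0853
t 10.17 tool rail mm [-105.    19.9] z 7.0 yaw rel rail 0.01 F [-25.6  -1.3  19.7] gap 0.0853
```

```bash
python3 -m handwheel '[[[-1,0,0],[0,0,0],100],[[-1.5,0,0],[0,0,0],100],[[-1.5,0,0],[0,0,0],100]]'; python3 -c "
from h import *
status();print(readout.observe()['wrist_torque'])"
```

```text
clock: 10.42
tool_pos: [0.5656, 0.0123, 0.0071]
tcp_rot: [-0.041, 0.999, -0.0, -0.005]
contact_force: [-29.7, -2.3, 24.1]
finger_gap: 0.0858
t 10.42 tool rail mm [-105.1   19.9] z 7.1 yaw rel rail 0.01 F [-29.7  -2.3  24.1] gap 0.0858
[-0.47662827  4.07487572  0.01037602]
```

The block is firmly seated: 30 N, no advance, no yaw moment. I'll back off and check.

```bash
python3 -m handwheel '[[[4,0,0],[0,0,0],100],[[12,0,0],[0,0,0],100],[[30,0,0],[0,0,0],100],[[60,0,0],[0,0,0],100],[[80,0,-30],[0,0,0],100]]'
python3 -m handwheel '[[[35,0,-10],[0,0,0],100],[[70,0,-50],[0,0,0],100],[[70,0,-90],[0,0,0],100],[[70,0,-90],[0,0,0],100]]'
python3 -c "
from h import *
status()
cv2.imwrite('pics/t11r.png',imaging.snapshot('top')[:,:,::-1])
cv2.imwrite('pics/s11r.png',imaging.snapshot('side')[:,:,::-1])
t=cv2.imread('pics/t11r.png');t=cv2.resize(t[125:205,190:320],None,fx=6,fy=6,interpolation=cv2.INTER_CUBIC)
s=cv2.imread('pics/s11r.png');s=cv2.resize(s[140:240,230:350],None,fx=6,fy=6,interpolation=cv2.INTER_CUBIC)
cv2.imwrite('pics/t11.png',t);cv2.imwrite('pics/s11.png',s)"
```

```text
clock: 10.83
tool_pos: [0.4846, 0.0065, 0.032]
tcp_rot: [-0.041, 0.999, 0.001, -0.005]
contact_force: [-1.5, -0.4, -0.6]
finger_gap: 0.0856
clock: 11.17
tool_pos: [0.4225, 0.0001, 0.1332]
tcp_rot: [-0.04, 0.999, -0.001, 0.004]
contact_force: [1.6, -0.1, 0.5]
finger_gap: 0.0848
t 11.17 tool rail mm [-248.8   19.4] z 133.2 yaw rel rail -0.01 F [ 1.6 -0.1  0.5] gap 0.0848
```

View pics/t11.png

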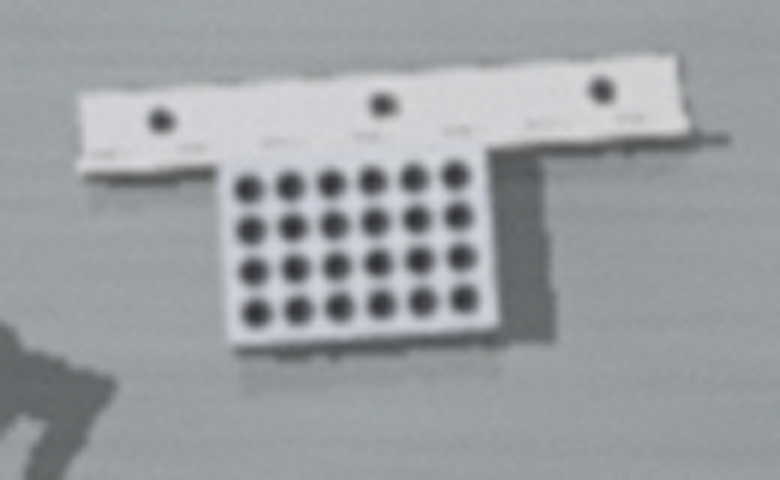

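View pics/s11.png

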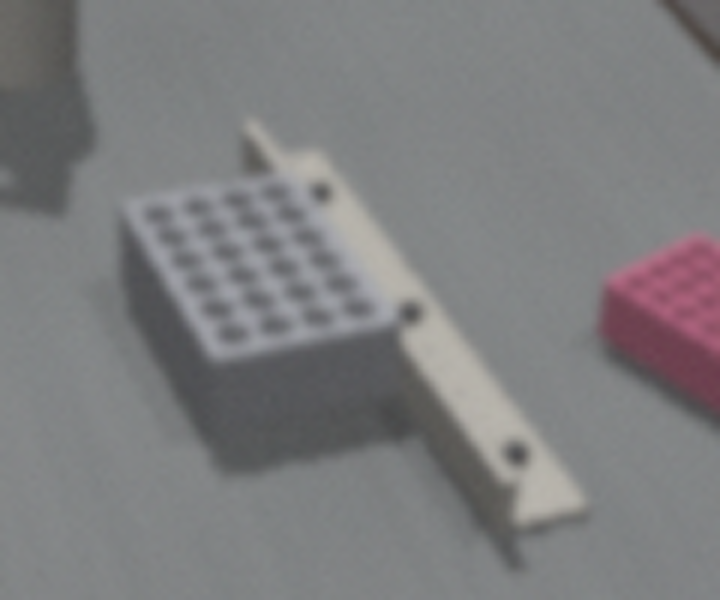

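The top crop shows the block's long side against the rail, with its corners at (218,160) and (490,146), well inside the ends at (78,172) and (690,132). The side crop agrees. Now a numeric angle and gap check.

Run:
```python
from h import *
t=cv2.imread('pics/t11r.png'); x0,y0=190,125
c=cv2.resize(t[125:205,190:320],None,fx=6,fy=6,interpolation=cv2.INTER_CUBIC)
g=cv2.cvtColor(c,cv2.COLOR_BGR2GRAY)
roi=np.zeros_like(g);cv2.fillConvexPoly(roi,np.array([(228,168),(480,152),(490,320),(238,335)]),1)
m=((g<140)&(roi>0)).astype(np.uint8)
n,l,st,ce=cv2.connectedComponentsWithStats(m)
W=np.array([w2r(cast('top',(ce[i][0]+.5)/6-.5+x0,(ce[i][1]+.5)/6-.5+y0,.042))*1e3 for i in range(1,n) if st[i,4]>200])
print(len(W),'mean',W.mean(0).round(1))
W=W[np.argsort(W[:,0])]
for k in range(0,24,6):
    p=np.polyfit(W[k:k+6,1],W[k:k+6,0],1);print('row ang dev deg',-np.degrees(np.arctan(p[0])).round(2),p[1].round(1))
# rail direction: foot holes (z .005) and edge line
H=[w2r(cast('top',u/6-.42+x0,v/6-.42+y0,.005))*1e3 for u,v in [(162,121),(383,104),(601,89)]];print('holes',np.round(H,1))
for rng in((208,226),(274,300)):
  P=[]
  gg=t.mean(2)
  for u in range(*rng):
    gs=155-(u-203)*6/102
    for v in range(int(gs)-4,int(gs)+4):
      if gg[v,u]>=150>gg[v+1,u]:P.append(w2r(cast('top',u,v+(gg[v,u]-150)/(gg[v,u]-gg[v+1,u]),0))*1e3)
  print('edge',np.mean(P,0).round(1))
# side: block far corners
f=lambda u,v:w2r(cast('side',u/6-.42+230,v/6-.42+140,.042))*1e3
for p in [(125,203),(218,360),(398,322)]:print(f(*p).round(1))
a,b=f(125,203),f(218,360);print(np.degrees(np.arctan2(*(a-b)[::-1]))-90)
status()
```

```text
24 mean [-49.8  19.4]
row ang dev deg 0.01 -79.7
row ang dev deg 0.05 -59.7
row ang dev deg -0.09 -39.7
row ang dev deg -0.15 -19.9
holes [[  23.   111.3]
 [  24.     1. ]
 [  24.1 -108. ]]
edge [ -0.9 114. ]
edge [ -0.1 -96.8]
[-90.1  83.9]
[-90.9 -46.4]
[ -5.3 -45.8]
-0.383226556629765
t 11.27 tool rail mm [-247.7   19.3] z 131.1 yaw rel rail -0.01 F [-0.4 -0.5 -0.6] gap 0.0854
```

Angle is within about 0.4°. On the gap the two views differ: the top view puts the centre at -49.8 mm and the side view at about -45.5 mm. I'll check the gap relative to the rail's own top edge in each view.

Run:
```python
from h import *
F=lambda u,v,z:w2r(cast('top',u/6-.42+190,v/6-.42+125,z))*1e3
for p in [(105,155),(195,148),(275,141),(368,134),(460,130),(630,118)]: print('dash z30',F(*p,.03).round(1))
for p in [(218,160),(490,146)]: print('blk far z42',F(*p,.042).round(1))
for p in [(233,345),(498,328)]: print('blk near z42',F(*p,.042).round(1))
f=lambda u,v,z:w2r(cast('side',u/6-.42+230,v/6-.42+140,z))*1e3
for p in [(248,120),(520,483)]: print('side rail top z30',f(*p,.03).round(1))
for p in [(513,540),(247,165)]: print('side rail foot z0',f(*p,0).round(1))
for p in [(398,322),(285,180)]: print('side blk far z42',f(*p,.042).round(1))
for p in [(228,468)]: print('side blk near bottom z0',f(*p,.0).round(1))
s=cv2.imread('pics/s11r.png');s=cv2.resize(s[185:240,270:325],None,fx=11,fy=11,interpolation=cv2.INTER_LANCZOS4);cv2.imwrite('pics/s12.png',s)
```

```text
dash z30 [  3.7 138.3]
dash z30 [ 4.1 94.3]
dash z30 [ 4.9 55.2]
dash z30 [5.2 9.7]
dash z30 [  4.1 -35.2]
dash z30 [   4.3 -118.5]
blk far z42 [-4.5 83. ]
blk far z42 [ -6.7 -48.6]
blk near z42 [-94.5  81.6]
blk near z42 [-95.1 -46. ]
side rail top z30 [  0.7 154.8]
side rail top z30 [   4.1 -150. ]
side rail foot z0 [   3.5 -151.6]
side rail foot z0 [  2.5 158.3]
side blk far z42 [ -5.3 -45.8]
side blk far z42 [-9.8 78.4]
side blk near bottom z0 [-93.8 -69.5]
```

View pics/s12.png

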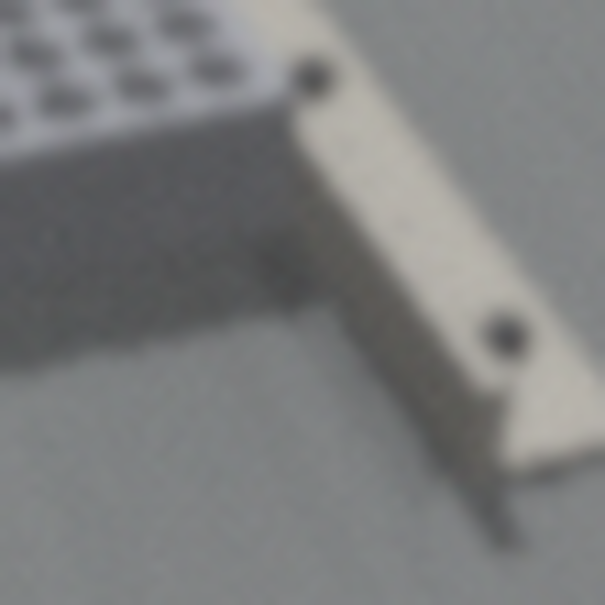

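The top view also shows the rail's own upper edge biased by about -4 mm, which would make the block flush. To settle it mechanically, I'll touch the rail face beside the block with shut fingers. The stall there should be 90 mm beyond the pushing stall at -105.

```bash
python3 -m handwheel '[[[-30,-24,0],[0,0,0],0],[[-60,-48,0],[0,0,0],0],[[-90,-72,0],[0,0,0],0],[[-120,-96,0],[0,0,0],0],[[-150,-120,0],[0,0,0],0]]'
python3 -m handwheel '[[[-30,0,30],[0,0,0],0],[[-40,0,60],[0,0,0],0],[[-40,0,90],[0,0,0],0],[[-40,0,115],[0,0,0],0],[[-40,0,115],[0,0,0],0]]'; python3 -c "
from h import *
status(); delta(-20,-100,15)"
```

```text
clock: 11.68
tool_pos: [0.5815, -0.108, 0.1257]
tcp_rot: [-0.041, 0.999, 0.0, -0.0]
contact_force: [0.6, 0.1, 1.3]
finger_gap: 0.0252
clock: 12.1
tool_pos: [0.6147, -0.1023, 0.0038]
tcp_rot: [-0.041, 0.999, 0.002, -0.006]
contact_force: [-2.0, 1.0, -2.2]
finger_gap: -0.0002
t 12.1 tool rail mm [-65.4 -98.3] z 3.8 yaw rel rail 0.0 F [-2.   1.  -2.2] gap -0.0002
shift mm [-45.  -2. -12.] wz 0.0
```

```bash
python3 -m handwheel '[[[-8,0,-8],[0,0,0],0],[[-16,0,-8],[0,0,0],0],[[-24,0,-8],[0,0,0],0],[[-30,0,-8],[0,0,0],0],[[-34,0,-8],[0,0,0],0]]'
for i in 1 2 3; do python3 -m handwheel '[[[-1,0,0],[0,0,0],0],[[-2,0,0],[0,0,0],0]]' | grep -E "pos|force"; python3 -c "
from h import *
status()"; done
```

```text
clock: 12.52
tool_pos: [0.6556, -0.1009, 0.0214]
tcp_rot: [-0.041, 0.999, -0.0, 0.001]
contact_force: [0.9, 0.7, 0.0]
finger_gap: 0.0
tool_pos: [0.6562, -0.1007, 0.0204]
contact_force: [0.5, 0.9, 0.2]
t 12.68 tool rail mm [ -24.  -100.1] z 20.4 yaw rel rail 0.01 F [0.5 0.9 0.2] gap -0.0002
tool_pos: [0.6577, -0.1005, 0.0201]
contact_force: [-0.2, 0.0, 0.9]
t 12.85 tool rail mm [ -22.5 -100. ] z 20.1 yaw rel rail 0.0 F [-0.2  0.   0.9] gap 0.0
tool_pos: [0.6599, -0.1004, 0.0202]
contact_force: [0.3, -0.1, 0.2]
t 13.02 tool rail mm [ -20.3 -100.1] z 20.2 yaw rel rail -0.0 F [ 0.3 -0.1  0.2] gap 0.0
```

```bash
for i in 1 2 3 4; do python3 -m handwheel '[[[-1,0,0],[0,0,0],0],[[-1.5,0,0],[0,0,0],0]]' >/dev/null; python3 -c "
from h import *
status()
import sys"; done
```

```text
t 13.18 tool rail mm [ -18.5 -100.1] z 20.4 yaw rel rail 0.0 F [-0.3  0.3  0.4] gap 0.0001
t 13.35 tool rail mm [ -17.1 -100.1] z 20.3 yaw rel rail 0.0 F [-1.1 -0.   0.1] gap 0.0004
t 13.52 tool rail mm [ -15.5 -100.1] z 20.3 yaw rel rail 0.0 F [ 1.2 -0.  -0.6] gap -0.0
t 13.68 tool rail mm [ -14.7 -100.1] z 20.2 yaw rel rail 0.0 F [-6.5 -0.3  4.1] gap 0.0004
```

The rail stall is at -14.8 and the block stall was at -105.0, a difference of 90.2 mm. So the block is flush. I'll retreat and take a last look.

```bash
python3 -m handwheel '[[[5,0,0],[0,0,0],0],[[20,-5,0],[0,0,0],0],[[35,-10,-25],[0,0,0],0],[[35,-10,-65],[0,0,0],0],[[35,-10,-105],[0,0,0],0]]'
python3 -m handwheel '[[[35,0,-20],[0,0,0],0],[[70,0,-30],[0,0,0],0],[[110,0,-30],[0,0,0],0],[[150,0,-30],[0,0,0],0],[[190,0,-30],[0,0,0],0]]'
python3 -m handwheel '[[[0,0,0],[0,0,0],0],[[0,0,0],[0,0,0],0]]'
python3 -c "
from h import *
status()
t=imaging.snapshot('top')[:,:,::-1];cv2.imwrite('pics/t13.png',t)
s=imaging.snapshot('side')[:,:,::-1]
cv2.imwrite('pics/f13.png',np.hstack([t[60:310,130:420],s[100:350,120:420]]))
for n in('t','s'):
  a=cv2.imread(f'pics/{n}11r.png').astype(int);b=(t if n=='t' else s).astype(int)
  box=(slice(145,190),slice(225,275)) if n=='t' else (slice(165,225),slice(245,325))
  print(n,abs(a-b)[box].mean())"
```

```text
clock: 14.1
tool_pos: [0.6291, -0.1126, 0.124]
tcp_rot: [-0.04, 0.999, 0.001, -0.002]
contact_force: [1.7, -0.4, 0.7]
finger_gap: 0.0
clock: 14.52
tool_pos: [0.441, -0.1281, 0.1553]
tcp_rot: [-0.041, 0.999, -0.0, 0.001]
contact_force: [0.2, -1.1, 1.1]
finger_gap: 0.0003
clock: 14.68
tool_pos: [0.4405, -0.128, 0.1549]
tcp_rot: [-0.04, 0.999, -0.0, 0.0]
contact_force: [0.3, 0.1, 1.2]
finger_gap: 0.0004
t 14.68 tool rail mm [-241.2 -109.8] z 154.9 yaw rel rail -0.08 F [0.3 0.1 1.2] gap 0.0004
t 1.568
s 1.1705555555555556
```

View pics/f13.png

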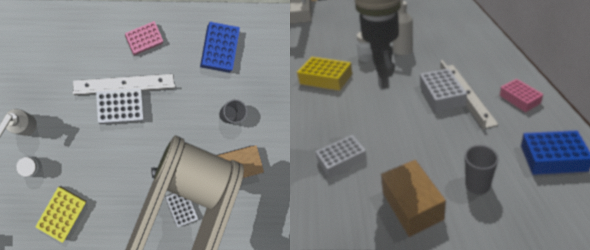

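The final view shows the block flush at (120,105) within the rail, the other items where they stood, and the arm clear. Handing in.

```bash
python3 -c "
from station import workorder
print(workorder.close_job())"
```

```text
the job is handed in; nothing more can be done
None
```

The block is docked with a long side flush against the rail, and I handed the job in at about 14.8 s; no verdict is reported.

**What I did:** With shut fingertips I pushed the far-right corner and then the near-left corner. That turned the block to within 2–3° of square while its centre was still about 170 mm in front of the rail. I then opened the fingers and pushed the near long side with both tips until it stopped hard at about 30 N with no yaw moment.

**Last checks:**
- **Angle:** within about 0.2° of the rail from the wells in the top view, and about 0.4° from the side view.
- **Position along the rail:** the centre is about 19 mm from the rail's middle (limit 85 mm).
- **Gap, by camera:** the views disagreed. The top view put the centre at -49.8 mm, just outside the -49 mm limit, and the side view at about -45.5 mm.
- **Gap, by touch:** I touched the rail face directly with the fingertips. It lies 90.2 mm beyond where the push stopped, which matches the block's 90 mm width, so I took the block as flush.
- **Other items:** the dispenser, jar, pot and carton looked unmoved in the pictures; I did not measure this.

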